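# Hang the strainer to drip over the pot

## Robot

A 6-joint arm with a two-finger parallel gripper is mounted at the origin on the work surface. World frame = base frame: x ahead of the robot, y to its left, z up, the work surface at z = 0. Lengths are in mm, angles in rad, forces in N, time in s.
With the tool pointing down it reaches from about 400 to 925 mm from the base axis. Payload 3.4 kg.
Tool frame: the origin (TCP) lies at the very end of the fingers, on their centre line; the grasp point (between the pads) lies 19 mm behind it (arm.grip_depth is the distance from the TCP to the grasp point, in mm); z points along the fingers, y is the line along which they close (so a half turn about z gives the same grasp; the last joint's range is limited). The gripper opens to 85 mm and grips with 20 to 120 N. Pads are 22 mm wide; open, the fingers measure 114 mm over their backs; the gripper's body (76 mm by 85 mm) begins 54 mm behind the grasp point. The pads swing forward as they close: fully open they stand 13 mm farther back than shut.
Start: joints at [-1.24, 0.307, 1.506, -0, 1.328, -0.073], TCP at [225.904, -528.771, 231.305] pointing down, gripper open.
Joint ranges: [-3.12, 3.12], [-1.05, 2.28], [0.14, 2.33], [-1.42, 4.57], [0.1, 2.73], [-2.68, 2.68]. Speed limits (rad/s): [2.57, 2.57, 3.14, 3.14, 3.14, 3.14].

## Interface

Orientations are given as a unit quaternion [x, y, z, w].
In Python, from station import read_state, cams, ticket, arm gives the robot as it stands.
- The arm moves only by the shell command python3 -m pendant 'ROWS' [OPENING]. ROWS is JSON, a list of rows, each a list of 2 entries, a list of its own where there are three numbers: the shift along the tool's x, y, z in cm, then the turn, a rotation vector about the tool's x, y, z in rad. A call has 1 to 12 rows; each row shifts and turns the commanded pose from where the row before left it, along the tool's axes as they then stand; what a row does not reach is not made up. A row lasts 1/8 s, in which the tool goes at most 62.5 mm and 10.7 degrees, less where a joint would pass 70% of its speed; a pose out of reach is approached as far as the arm can. A call is refused whole if a number of a shift passes 6.25 or a number of a turn 0.188, either way. A call with a gripper value outside its range is refused whole. OPENING is the gripper's target within -1 to 1 (fully open at 1, half-way at 0, shut at -1), set as the call begins (- or left out, the last holds). The fingers move at their own pace and stop on an object; the grip force is fixed at half the most. Time passes only in rows, so rows that do not move let the fingers close. It gives the time, the measured TCP pose, the force, the opening and the grip force at its end, in the units of the state.
- read_state(): the state, without advancing time (a new reading comes with each control period).
- cams.read_camera(name): name is "scene" or "top" or "wrist"; returns a dict with "img" (384x512x3 uint8, red, green, blue), "camera_matrix" (3x3 intrinsics, pixels), "k1" (the pictures are not rectified: a ray, as slopes to the right and down, at radius r is drawn at 1 + k1 r^2 times it, then the intrinsics apply), "R" (3x3) and "t" (3): a world point X has camera coordinates R X + t; the wrist camera has in their place "T_tool_cam" (4x4, takes a point from camera to tool coordinates, whose origin is the TCP and whose axes are the flange's). Camera axes: x right, y down, z forward; pixel columns grow to the right and rows downward; lengths in mm; the calibration is good to about 2 mm. A picture is of the moment at which its call begins: read the wrist's pose just before it. There is no depth.
- ticket.job_done(): hands the job in; it is judged then, once.
The state is a dict: "t": time; "q": joint angles; "joint_vel": joint speeds; "effort": joint torques, N m; "tool_pos": TCP position; "tool_rot": TCP orientation; "wrist_force": force on the tool from outside, world axes, zero at the start; "torque": the same for the moment, N m; "gripper_width": finger opening in mm; "grasp_force": force on a finger pad.
Only numpy, scipy, OpenCV 4.12 (cv2) and the standard library are available. Lean on these libraries where they do the work, as an engineer would, in place of code of your own. Each camera call takes 0.05 s, during which the arm holds its last target. There are 200 camera calls.

## Task

Swing the steel hanging arm out over the small aluminium pot, then hang the strainer by its hook on that arm so that its basket drips into the pot. The basket sits off to one side of the hook, so release it slowly and let it lean in under the arm gradually instead of swinging. Leave the pot and everything else on the bench where it stands.

Things in the scene. Friction and masses are not known exactly. Their poses are not given: they have to be found in the camera images.
- strainer: Steel strainer, 0.3 kg, standing upright. Round perforated basket 55 mm high, 80 mm across below, 91 mm at the rim; origin at the centre of its underside, z up. On its -x side (x = -47 mm) a flat stem 14 mm wide (y), 4 mm thick rises to a wooden grip. Hung freely it leans about 15 degrees: the basket swings in until its underside's centre is below the bar, the grip moves 13 mm to its +x.
- hook (a point): Where the bar's centre lies when seated in the strainer's hook: strainer x = -36, z = 140 mm, same axes. The hook is a strap 14 mm wide (y) from the stem to +x, over the basket: outer peak z = 148 mm, lip flaring outward, ending at z = 114. Gap stem to lip 18 mm, open below. A bar along y gets in from the +x side or endwise between basket rim (z = 57) and lip, then up. Weight acts 24 mm to +x.
- grip (a point): Where to hold the strainer's dark wooden grip: strainer x = -47, y = 0, z = 192 mm, same axes. The grip is 18 mm along x, 20 mm along y, from z = 162 to 214 mm.
- post: Dark steel post fixed on the bench, 22 mm thick (collars 32 mm), 283 mm high, on a round foot 72 mm across; it carries the swing arm. Origin at the centre of its foot.
- swing_arm (a joint): Angle of the hanging arm about the post (rad): 0 folded back, up to 1.95; growing turns it clockwise seen from above, out towards the robot. Stiff: it stays where left; about 2 N sideways near its end moves it. A level round bar 8 mm thick, centre line 235 mm above the bench, thin brace below its first 62 mm; upturned end 205 to 219 mm from the post's axis, rising 24 mm over the centre line.
- bar_pivot (a point): Point on the post's axis at the height of the bar's centre line. It turns with the arm: its -y axis points out along the bar, z up.
- bar_end (a point): Point on the bar's centre line 205 mm out from the post's axis, where the upturned end begins. Axes as bar_pivot.
- pot: Small open aluminium pot with two side loops, 150 mm across (182 mm over the loops), 55 mm high. Origin at the centre of its underside, 120 to 175 mm from the post's axis. Loose; to be left alone.
- crock: Round pale ceramic crock with a stone-grey lid, 160 mm across, 173 mm high. Origin at the centre of its underside. To be left alone.
- scoop: Red plastic scoop lying on the bench: pan 85 mm by 66 mm, 40 mm high, and a round handle 100 mm long towards its -x. Origin under the pan's back. To be left alone.
- flowerpot: Small empty terracotta flowerpot, 94 mm across, 78 mm high. Origin at the centre of its underside. To be left alone.
- brush: Flat brush, 200 mm long, lying on the bench along its own x. To be left alone.
Things that resemble listed ones, but are neither listed nor needed, are in the scene too. What is shaped like the strainer but blue is not meant.

How it is judged (in metres and radians):
On the way, in this order (a step that is already met when the one before it is completed fails the run):
1. the arm is swung out so that its bar passes over the pot, within 30 mm of the middle of the pot (x of pot in the frame of bar_pivot between -0.03 and 0.03 m and y of pot in the frame of bar_pivot below -0.05 m), for 0.3 s.
2. the strainer's hook is over the bar and carries weight on it (x of hook in the frame of bar_pivot between -0.01 and 0.01 m and z of hook in the frame of bar_pivot between -0.008 and 0.008 m and y of hook in the frame of bar_pivot between -0.21 and -0.06 m and contact force between strainer and post above 1 N), for 0.2 s.
At the end, for the whole second after the job is handed in: the strainer hangs by its hook from the bar (hook seated within 10 mm across and 8 mm in height), clear of the pot and bench, still, leaning under 23 degrees, the centre of its basket's underside within 35 mm of the pot's centre seen from above (all of step 2 and horizontal distance between strainer and pot below 0.035 m and height (world z) of strainer above 0.07 m and angle between strainer's own z axis and vertical below 0.4 rad and contact force between strainer and pot below 0.1 N and linear speed of strainer below 0.03 m/s and angular speed of strainer below 0.3 rad/s); the robot touches nothing.
It fails at once if with its hook on the bar, the strainer swings or turns faster than 1 rad/s (57 degrees a second) (x of hook in the frame of bar_pivot between -0.01 and 0.01 m and z of hook in the frame of bar_pivot between -0.008 and 0.008 m and angular speed of strainer above 1 rad/s).
It fails at once if the strainer is dropped or pressed hard onto the arm (over 25 N) (contact force between strainer and post above 25 N).
It fails at once if the pot is shifted more than 20 mm (distance of pot from where it was at the start of the episode above 0.02 m).
It fails at once if the crock, scoop, flowerpot or brush is shifted more than 30 mm (distance of any of crock, scoop, flowerpot, brush from where it was at the start of the episode above 0.03 m).
It also fails if it takes over 70 s, if anything falls off the work surface, if the arm or the gripper's body presses on something with over 40 N, if the wrist force passes 120 N, or if a joint passes its speed limit or range.

## Working session

There is one attempt and no reset: what is moved stays moved. The work goes in short steps, Python scripts to look and compute and a shell command to move; the robot and the scene stay as the last step left them, time stands still between calls to the robot, and variables do not carry over. Pictures are saved under pics/ and viewed, at most 10 in all, crops included, and the job is handed in when it is done.

```bash
ls; mkdir -p pics
python3 - <<'E'
from station import *
import cv2,numpy as np,pickle
d={}
for n in ("scene","top","wrist"):
    s=read_state(); c=cams.read_camera(n); c['state']=s; d[n]=c
    if n!="wrist": print(n,c["camera_matrix"],c["k1"],c["R"],c["t"])
    else: print(c["T_tool_cam"])
    cv2.imwrite(f"pics/{n}0.png",cv2.resize(c["img"][...,::-1],(800,600),interpolation=cv2.INTER_CUBIC))
pickle.dump(d,open("c0.pkl","wb")); print(s)
E
```

```text
pics
scene [[451.70827309   0.         256.91996054]
 [  0.         451.70827309 194.07290684]
 [  0.           0.           1.        ]] -0.11511873873242953 [[ 0.05616353  0.99829728  0.01575422]
 [ 0.81117284 -0.03642507 -0.583671  ]
 [-0.58210333  0.04556042 -0.8118374 ]] [ -61.54316078 -333.99143058 1741.56760837]
top [[373.93473231   0.         258.76951702]
 [  0.         373.93473231 194.44035014]
 [  0.           0.           1.        ]] 0.0319744134357592 [[-0.0240242  -0.99970328  0.00402291]
 [-0.99164665  0.0233201  -0.12685855]
 [ 0.12672709 -0.00703698 -0.99191266]] [  38.97889789  541.34770067 1164.8682193 ]
[[ 6.57310054e-04 -9.58462676e-01 -2.85217228e-01  7.18338692e+01]
 [ 9.99999779e-01  6.02848306e-04  2.78743011e-04 -1.68558088e+00]
 [-9.52220498e-05 -2.85217348e-01  9.58462861e-01 -1.42227456e+02]
 [ 0.00000000e+00  0.00000000e+00  0.00000000e+00  1.00000000e+00]]
{'t': 0.1, 'q': array([-1.24052583e+00,  3.07501656e-01,  1.50753084e+00,  1.26164073e-05,
        1.32841974e+00, -7.34627804e-02]), 'joint_vel': array([ 0.0003634 , -0.00011364, -0.00215485,  0.00040899,  0.00133892,
        0.00200466]), 'effort': array([ 1.14221843e-03, -4.58526707e+01, -2.52607423e+01, -2.29901334e-04,
        5.56314902e-03, -1.63357447e-05]), 'tool_pos': array([ 225.68894065, -528.17616609,  230.47567491]), 'tool_rot': array([ 9.79693908e-01,  2.00496837e-01, -1.12988739e-04, -9.22918918e-04]), 'wrist_force': array([-0.5756289 ,  0.28725769, -0.71612496]), 'torque': array([-0.01486157,  0.00876757,  0.01193237]), 'grasp_force': 0.0, 'gripper_width': 85.18520065475788}
```

View pics/scene0.png

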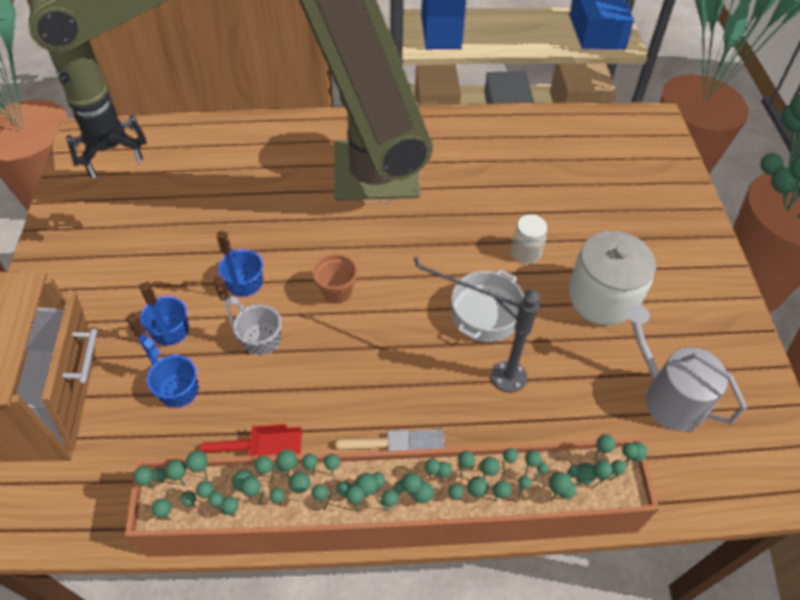

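View pics/top0.png

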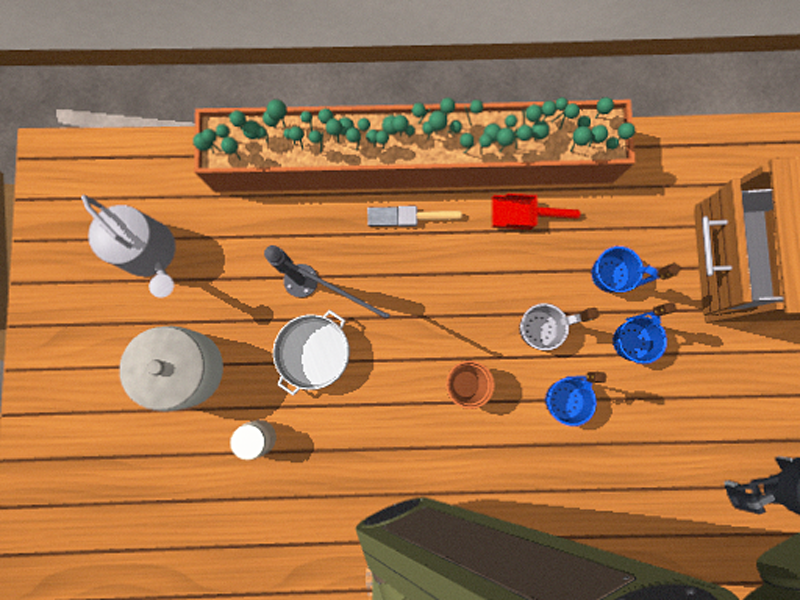

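Candidates for the strainer are the grey one at scene (257,328) / top (545,327), and the blue ones at scene (241,272), (164,320) and (173,380). I choose the grey one, since it is steel with a wooden grip. The post is at scene (509,377). The bar runs from (530,300) to (417,262), and the pot is at (487,305).

```bash
cat > h.py <<'E'
import numpy as np,cv2,pickle
from scipy.optimize import least_squares
from scipy.spatial.transform import Rotation as Rt
S=1.5625
def proj(c,X):
    X=np.atleast_2d(X); p=X@np.array(c["R"]).T+np.ravel(c["t"]); s=p[:,:2]/p[:,2:]
    s=s*(1+c["k1"]*(s**2).sum(1,keepdims=True)); K=c["camera_matrix"]
    return s*[K[0,0],K[1,1]]+[K[0,2],K[1,2]]
def wristcam(c,s):
    T=np.eye(4);T[:3,:3]=Rt.from_quat(s["tool_rot"]).as_matrix();T[:3,3]=s["tool_pos"]
    M=np.linalg.inv(T@np.array(c["T_tool_cam"])); c=dict(c);c["R"]=M[:3,:3];c["t"]=M[:3,3];return c
def P(x,y,yaw,pts):
    c,s=np.cos(yaw),np.sin(yaw);pts=np.atleast_2d(pts).astype(float)
    return pts@np.array([[c,s,0],[-s,c,0],[0,0,1]])+[x,y,0]
def ring(r,z,n=40):
    a=np.linspace(0,2*np.pi,n);return np.c_[r*np.cos(a),r*np.sin(a),0*a+z]
def fit(obs,model,x0):
    f=lambda v:np.concatenate([(proj(c,model(v,k))[0]-np.array(px)/S) for c,k,px in obs])
    r=least_squares(f,x0);return r.x,r.fun
E
cat > m.py <<'E'
from h import *
d=pickle.load(open("c0.pkl","rb"));a,b=d["scene"],d["top"]
st,e=fit([(b,(0,0,55),(545,326)),(a,(0,0,55),(257,325)),(b,(-47,0,188),(588,314)),(a,(-47,0,188),(222,289))],lambda v,k:P(*v,k),[600,-250,1.5]);print("strainer",st,e.round(1))
po,e=fit([(b,(0,0,5),(299,281)),(a,(0,0,5),(509,377)),(b,(0,0,283),(273,255)),(a,(0,0,283),(531,295))],lambda v,k:P(*v,0,k),[700,200]);print("post",po,e.round(1))
ba,e=fit([(b,(212,0,259),(387,316)),(a,(212,0,259),(417,261))],lambda v,k:P(po[0],po[1],v[0],k),[-2]);print("bar dir",ba,e.round(1))
pt,e=fit([(b,(0,0,55),(311,352)),(a,(0,0,55),(487,303))],lambda v,k:P(*v,0,k),[600,200]);print("pot",pt,e.round(1), np.linalg.norm(pt-po))
np.savez("est.npz",st=st,po=po,ba=ba,pt=pt)
def draw(c,items,n,box):
    im=cv2.resize(c["img"][...,::-1],None,fx=4,fy=4,interpolation=cv2.INTER_CUBIC)
    for X,col in items: cv2.polylines(im,[np.int32(proj(c,X)*4*4+6)],False,col,1,cv2.LINE_AA,2)
    x0,x1,y0,y1=[int(v/S*4) for v in box]; return im[y0:y1,x0:x1]
items=[(P(*st,ring(45.5,55)),(0,255,0)),(P(*st,ring(40,0)),(0,255,0)),(P(*st,[(-47,0,57),(-47,0,214)]),(0,255,0)),(P(*st,[(-36,0,148),(-29,0,140),(-27,0,114)]),(0,0,255)),
(P(*po,0,ring(36,4)),(255,0,255)),(P(*po,0,[(0,0,0),(0,0,283)]),(255,0,255)),(P(*po,ba[0],[(0,0,235),(205,0,235),(212,0,259)]),(0,255,255)),(P(*pt,0,ring(75,55)),(255,255,0)),(P(*pt,0,ring(70,0)),(255,255,0))]
def pad(im,w,h):
    return cv2.resize(im,(w,h))
A=draw(a,items,"a",(205,305,250,370));B=draw(a,items,"a",(400,560,245,405));C=draw(b,items,"b",(505,625,290,360));D=draw(b,items,"b",(250,410,230,400))
cv2.imwrite("pics/ov.png",np.vstack([np.hstack([pad(A,300,300),pad(B,400,300)]),np.hstack([pad(C,400,240),pad(D,300,240)])]))
E
python3 m.py
```

```text
strainer [ 489.98517467 -253.96449294    1.75349507] [-0.3 -0.6  0.4 -0.9  0.3 -0.7 -0.4 -0.8]
post [601.76909013 241.85451166] [ 1.5 -0.7 -0.  -1.4 -0.4 -2.2  0.8 -2.3]
bar dir [-2.07727769] [ 0.1 -2.  -0.2 -2.9]
pot [451.96545958 212.72285312] [ 0.6 -1.6  0.6 -2.1] 152.60989894300116
```

View pics/ov.png

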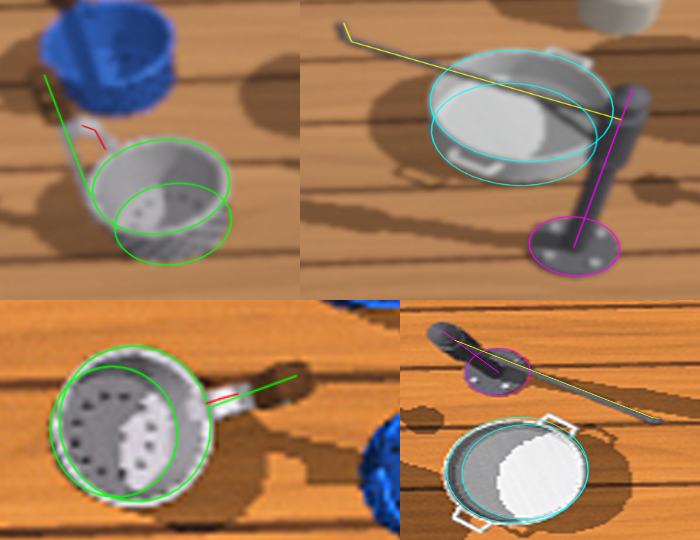

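The fit agrees with the picture: the grey strainer is at about (490,-254) with yaw 1.75, the post at (602,242), and the pot at (452,213). First the tool rises and turns with the gripper shut, then pushes the bar.

```bash
cat >> h.py <<'E'
def go(pos,yaw=None,tilt=0):
    from station import read_state
    s=read_state();R=Rt.from_quat(s["tool_rot"])
    print("shift cm",(R.inv().apply(np.array(pos)-s["tool_pos"])/10).round(2),end=" ")
    if yaw is not None:
        # tool x at yaw, z down, then tilt about tool y
        G=Rt.from_matrix(np.array([[np.cos(yaw),np.sin(yaw),0],[np.sin(yaw),-np.cos(yaw),0],[0,0,-1]]))*Rt.from_rotvec([0,tilt,0])
        print("turn",(R.inv()*G).as_rotvec().round(3),end=" ")
    print("at",np.round(s["tool_pos"],1),"F",np.round(s["wrist_force"],1),"w",round(s["gripper_width"],1),"t",s["t"])
E
python3 -m pendant '[[[0,0,-1],[0,0,-0.17]],[[0,0,-1],[0,0,-0.17]],[[0,0,-1],[0,0,-0.17]],[[0,0,-1],[0,0,-0.17]],[[0,0,-1],[0,0,-0.17]],[[0,0,-1],[0,0,-0.17]],[[0,0,-1],[0,0,-0.17]],[[0,0,-1],[0,0,-0.17]]]' -1
python3 -c "
from h import *
go((553,51,310),1.76)"
```

```text
t: 1.15
tool_pos: [225.8, -528.5, 311.2]
tool_rot: [0.634, 0.774, 0.0, -0.0]
wrist_force: [-0.4, 0.5, 0.3]
gripper_width: 0.4
grasp_force: 0.0
shift cm [50.35 43.51  0.16] turn [-0.    -0.001  0.009] at [ 225.8 -528.5  311.2] F [-0.4  0.5  0.3] w 0.4 t 1.15
```

```bash
python3 -m pendant '[[[4.58,3.95,0],[0,0,0]],[[4.58,3.95,0],[0,0,0]],[[4.58,3.95,0],[0,0,0]],[[4.58,3.95,0],[0,0,0]],[[4.58,3.95,0],[0,0,0]],[[4.58,3.95,0],[0,0,0]],[[4.58,3.95,0],[0,0,0]],[[4.58,3.95,0],[0,0,0]],[[4.58,3.95,0],[0,0,0]],[[4.58,3.95,0],[0,0,0]],[[4.58,3.95,0],[0,0,0]],[[0,0,0],[0,0,0]]]'
python3 -c "
from h import *
from station import *
go((553,51,310),1.76)
s=read_state();c=wristcam(cams.read_camera('wrist'),s)
E=np.load('est.npz');im=cv2.resize(c['img'][...,::-1],(800,600),interpolation=cv2.INTER_CUBIC)
po=E['po']
cv2.imwrite('pics/w1raw.png',im)
for X,col in [(P(*po,E['ba'][0],[(80,0,235),(205,0,235),(212,0,259)]),(0,255,255)),(P(*E['pt'],0,ring(75,55)),(255,255,0)),(P(*po,0,ring(36,4)),(255,0,255))]: cv2.polylines(im,[np.int32(proj(c,X)*S)],False,col,1)
cv2.imwrite('pics/w1.png',im)"
```

```text
t: 2.65
tool_pos: [557.2, 52.8, 310.4]
tool_rot: [0.634, 0.774, 0.0, -0.001]
wrist_force: [-0.6, -0.7, -0.9]
gripper_width: 0.2
grasp_force: 0.0
shift cm [-0.1  -0.45  0.04] turn [-0.    -0.001  0.009] at [557.2  52.8 310.4] F [-0.6 -0.7 -0.9] w 0.2 t 2.65
```

View pics/w1.png

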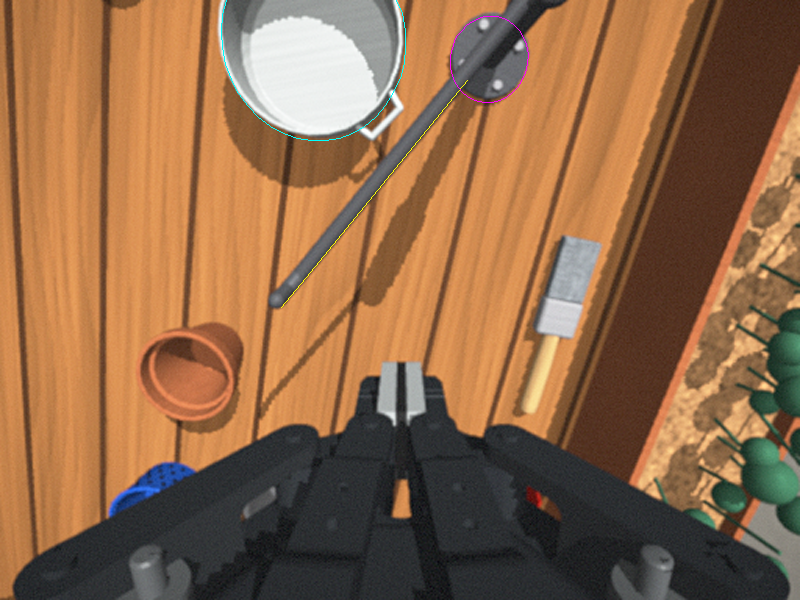

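The overlay fits: bar tip at (275,300), post foot at (490,58), pot rim ring on the pot; the fingertips at (402,370) are clear to the right of the bar. Next I lower the tool and push along the arc.

```bash
python3 -m pendant '[[[0,0,4],[0,0,0]],[[0,0,4],[0,0,0]],[[0,0,1.5],[0,0,0]],[[0,0,0],[0,0,0]]]' | head -2
python3 -m pendant '[[[1.23,-1.63,0],[0,0,0]],[[1.23,-1.63,0],[0,0,0]],[[1.23,-1.63,0],[0,0,0]],[[1.4,-1.25,0],[0,0,0]],[[1.4,-1.25,0],[0,0,0]],[[1.07,-0.64,0],[0,0,0]],[[1.07,-0.64,0],[0,0,0]],[[1.07,-0.64,0],[0,0,0]],[[1.2,-0.4,0],[0,0,0]],[[1.2,-0.4,0],[0,0,0]],[[1.2,-0.4,0],[0,0,0]],[[0,0,0],[0,0,0]]]'
cat > look.py <<'E'
from h import *
from station import *
import sys
s=read_state();w=wristcam(cams.read_camera('wrist'),s);b=cams.read_camera('top');a=cams.read_camera('scene')
pickle.dump(dict(w=w,b=b,a=a,s=s),open(sys.argv[1]+'.pkl','wb'))
go(s["tool_pos"])
o=[cv2.resize(x['img'][...,::-1],None,fx=3,fy=3,interpolation=cv2.INTER_CUBIC) for x in (w,b,a)]
W=cv2.resize(o[0],(400,300));f=lambda im,x0,y0,x1,y1:cv2.resize(im[int(y0*1.92):int(y1*1.92),int(x0*1.92):int(x1*1.92)],(400,300))
cv2.imwrite('pics/%s.png'%sys.argv[1],np.vstack([np.hstack([W,f(o[1],240,220,440,370)]),np.hstack([f(o[2],390,240,590,390),f(o[2],190,240,390,390)])]))
E
python3 look.py l1
```

```text
t: 3.2
tool_pos: [554.8, 48.0, 215.8]
t: 4.7
tool_pos: [425.9, 160.3, 216.0]
tool_rot: [0.635, 0.772, -0.0, -0.001]
wrist_force: [-0.7, -0.5, 0.5]
gripper_width: -0.1
grasp_force: 0.0
shift cm [ 0.1  -0.05  0.  ] at [426.5 159.4 216.1] F [ 0.2 -0.2  0.2] w 0.1 t 4.85
```

View pics/l1.png

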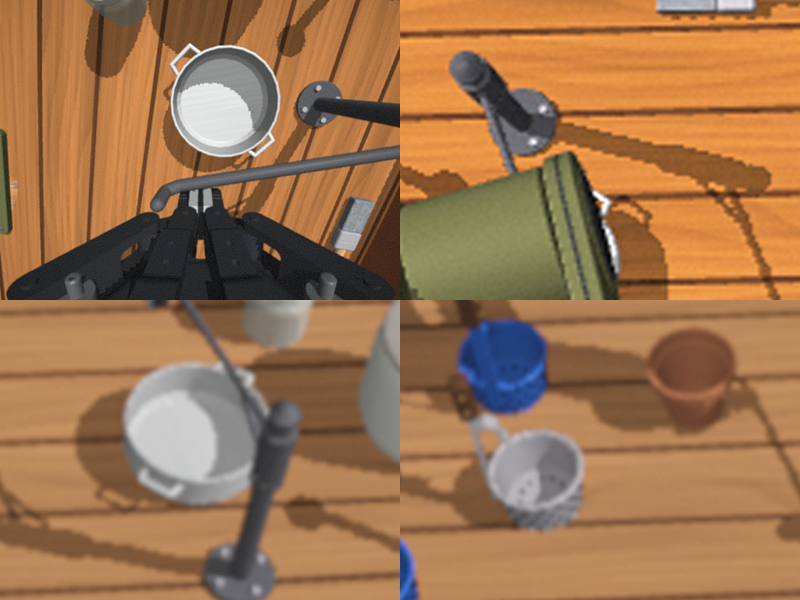

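The bar lies against the fingertips, running from (160,200) to (398,153) in the wrist view, with the pot ahead of it. I compute the rest of the swing.

```bash
cat >> h.py <<'E'
def ray(c,px,z):
    K=c["camera_matrix"];u=(np.array(px,float)-[K[0,2],K[1,2]])/[K[0,0],K[1,1]]
    s=u.copy()
    for _ in range(10): s=u/(1+c["k1"]*(s@s))
    R=np.array(c["R"]);C=-R.T@np.ravel(c["t"]);d=R.T@np.r_[s,1];return C+d*(z-C[2])/d[2]
E
python3 - <<'E'
from h import *
w=pickle.load(open('l1.pkl','rb'))['w']
k=512/400
for n,p,z in [('bar',(215,182),235),('bar',(300,169),235),('bar',(395,154),235),('tip',(158,201),259),('pot',(225,101),55),('foot',(319,104),5)]:
    print(n,ray(w,np.array(p)*k,z).round(1))
E
```

```text
bar [430.1 179.8 235. ]
bar [478.9 198.1 235. ]
bar [532.2 218.3 235. ]
tip [400.  174.1 259. ]
pot [446.6 222.   55. ]
foot [600.8 245.1   5. ]
```

Run:
```python
from h import *
w=pickle.load(open('l1.pkl','rb'))['w']
g=w['img'].copy();k=512/400
pts=np.array([ray(w,np.array(p)*k,55)[:2] for p in [(172,101),(279,101),(225,45),(222,157),(187,62),(263,62),(184,138),(263,140)]])
r=least_squares(lambda v:np.hypot(*(pts-v).T)-75,[450,215]);print(r.x,r.fun.round(1))
r=least_squares(lambda v:np.hypot(*(pts-v[:2]).T)-v[2],[450,215,75]);print(r.x,r.fun.round(1))
po=np.array([601,244.]);d=r.x[:2]-po;print(np.arctan2(*d[::-1]),np.hypot(*d))
```

```text
[448.01203681 216.70626576] [-2.4 -1.6  0.1 -0.5 -0.  -2.4 -1.6 -0.8]
[447.95908715 216.80178606  73.842219  ] [-1.3 -0.4  1.1  0.8  1.  -1.3 -0.4  0.5]
-2.965710411454318 155.43893928725998
```

```bash
python3 -m pendant '[[[0.9,0,0],[0,0,0]],[[0.9,0,0],[0,0,0]],[[0.8,0,0],[0,0,0]],[[0.8,0,0],[0,0,0]],[[0,0,0],[0,0,0]],[[-2,0,0],[0,0,0]],[[-3,0,0],[0,0,0]],[[0,0,-5],[0,0,0]],[[0,0,-5],[0,0,0]],[[0,0,0],[0,0,0]]]' 1
python3 look.py l2
```

```text
t: 6.1
tool_pos: [433.0, 144.6, 320.7]
tool_rot: [0.636, 0.772, 0.004, 0.003]
wrist_force: [0.5, -0.6, 0.5]
gripper_width: 85.6
grasp_force: 0.0
shift cm [ 0.01  0.36 -0.52] at [429.4 143.7 315.5] F [-0.6  1.2 -0.1] w 85.2 t 6.25
```

View pics/l2.png

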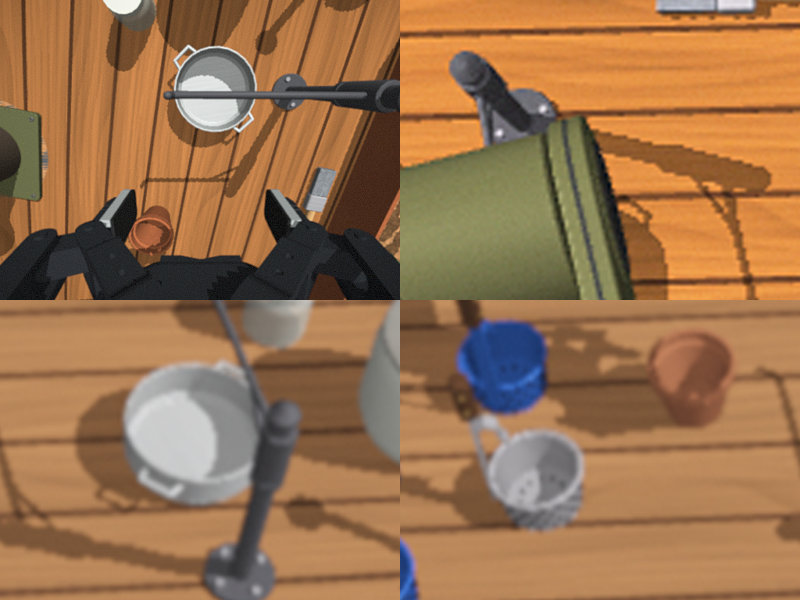

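The bar now passes over the pot (wrist inset, (168,94) to (390,97)). I take one more settled picture for the numbers and set up the reach to the strainer.

Run:
```python
from h import *
from station import *
s=read_state();w=wristcam(cams.read_camera('wrist'),s);pickle.dump(w,open('w3.pkl','wb'))
k=512/400
for n,p,z in [('bar',(190,94.5),235),('bar',(320,95),235),('tip',(168,95),255),('foot',(289,91),5)]:
    print(n,ray(w,np.array(p)*k,z).round(1))
pts=np.array([ray(w,np.array(p)*k,55)[:2] for p in [(175,88),(256,88),(216,46),(215,131),(187,59),(245,59),(187,118)]])
r=least_squares(lambda v:np.hypot(*(pts-v).T)-75,[450,215]);print(r.x,r.fun.round(1))
E=np.load('est.npz');x,y,a=E['st'];g=P(x,y,a,[(-47,0,192)])[0];print(g)
go((g[0],g[1],320),1.753)
```

```text
bar [405.3 207.7 235. ]
bar [532.2 232.4 235. ]
tip [386.7 204.2 255. ]
foot [590.  244.1   5. ]
[442.64203092 215.65693133] [-1.9 -3.8 -1.5 -2.7 -1.6 -2.9 -3.8]
[ 498.52432556 -300.18226985  192.        ]
shift cm [-44.89  -1.7   -0.51] turn [-0.003 -0.     0.011] at [429.1 143.6 315. ] F [-1.3  0.6 -0.6] w 85.1 t 6.3
```

```bash
python3 -m pendant '[[[-5,-0.2,0],[0,0,0]],[[-5,-0.2,0],[0,0,0]],[[-5,-0.2,0],[0,0,0]],[[-5,-0.2,0],[0,0,0]],[[-5,-0.2,0],[0,0,0]],[[-5,-0.2,0],[0,0,0]],[[-5,-0.2,0],[0,0,0]],[[-5,-0.2,0],[0,0,0]],[[-5,-0.2,0],[0,0,0]],[[0,0,0],[0,0,0]],[[0,0,0],[0,0,0]],[[0,0,0],[0,0,0]]]' 1 | head -2
python3 - <<'E'
from h import *
from station import *
E=np.load('est.npz');st=E['st']
go(np.r_[P(*st,[(-47,0,0)])[0][:2],320],1.753)
s=read_state();w=wristcam(cams.read_camera('wrist'),s);pickle.dump(w,open('w4.pkl','wb'))
im=cv2.resize(w['img'][...,::-1],(800,600),interpolation=cv2.INTER_CUBIC)
for X,col in [(P(*st,ring(45.5,55)),(0,255,0)),(P(*st,[(-47,0,57),(-47,0,214)]),(0,255,0)),(P(*st,[(-56,-10,214),(-56,10,214),(-38,10,214),(-38,-10,214),(-56,-10,214)]),(255,255,0)),(P(*st,[(-36,-7,148),(-36,7,148)]),(0,0,255))]:
    cv2.polylines(im,[np.int32(proj(w,X)*S)],False,col,1)
cv2.imwrite('pics/w4.png',im)
E
```

```text
t: 7.8
tool_pos: [498.4, -299.9, 315.7]
shift cm [-0.03  0.01 -0.43] turn [-0.001 -0.002  0.012] at [ 498.4 -299.9  315.7] F [ 0.5  0.4 -0.8] w 85.8 t 7.8
```

View pics/w4.png

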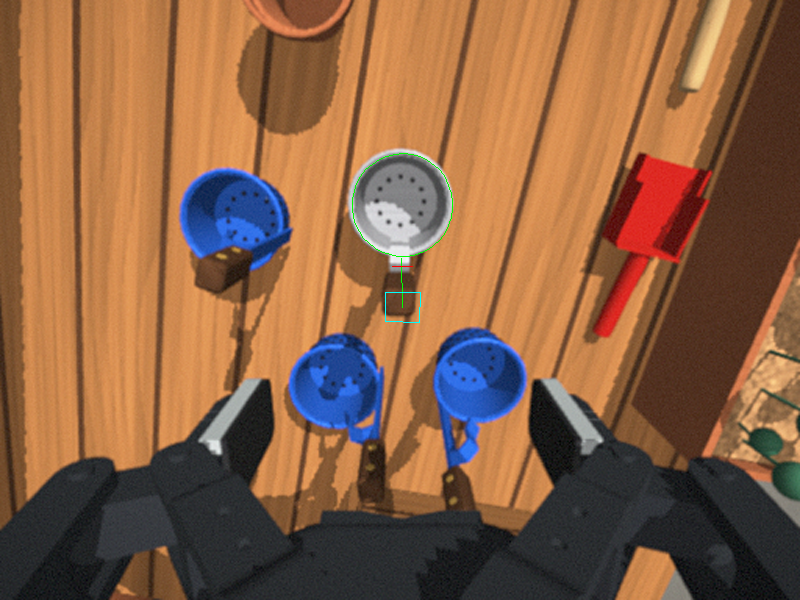

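The view shows the grey strainer's rim at (401,203) on the green ring, and its grip top at about (399,298), some 3 mm ahead of the estimate. The blue strainers' grips, at (222,268), (372,470) and (457,490), are well clear. I descend with a small correction and close.

```bash
python3 -m pendant '[[[0.3,-0.1,4],[0,0,0.03]],[[0,0,4],[0,0,0]],[[0,0,4],[0,0,0]],[[0,0,2.3],[0,0,0]],[[0,0,0],[0,0,0]],[[0,0,0],[0,0,0]]]' 0.1
python3 -m pendant '[[[0,0,0],[0,0,0]],[[0,0,0],[0,0,0]],[[0,0,0],[0,0,0]],[[0,0,0],[0,0,0]],[[0,0,0],[0,0,0]],[[0,0,0],[0,0,0]]]' -1
python3 -c "
from h import *
from station import *
go((498,-300,310),1.763)
s=read_state();w=wristcam(cams.read_camera('wrist'),s);pickle.dump(w,open('w5.pkl','wb'))
cv2.imwrite('pics/w5.png',cv2.resize(w['img'][...,::-1],(800,600),interpolation=cv2.INTER_CUBIC))"
```

```text
t: 8.6
tool_pos: [498.0, -298.5, 174.6]
tool_rot: [0.647, 0.763, 0.0, 0.001]
wrist_force: [-0.3, -0.1, 0.3]
gripper_width: 46.8
grasp_force: 0.0
t: 9.35
tool_pos: [497.9, -299.5, 174.8]
tool_rot: [0.647, 0.762, 0.0, 0.001]
wrist_force: [-0.0, -0.2, 6.6]
gripper_width: 19.1
grasp_force: 59.7
shift cm [ -0.08   0.02 -13.52] turn [ 0.002  0.002 -0.029] at [ 497.9 -299.5  174.8] F [-0.  -0.2  6.6] w 19.1 t 9.35
```

View pics/w5.png

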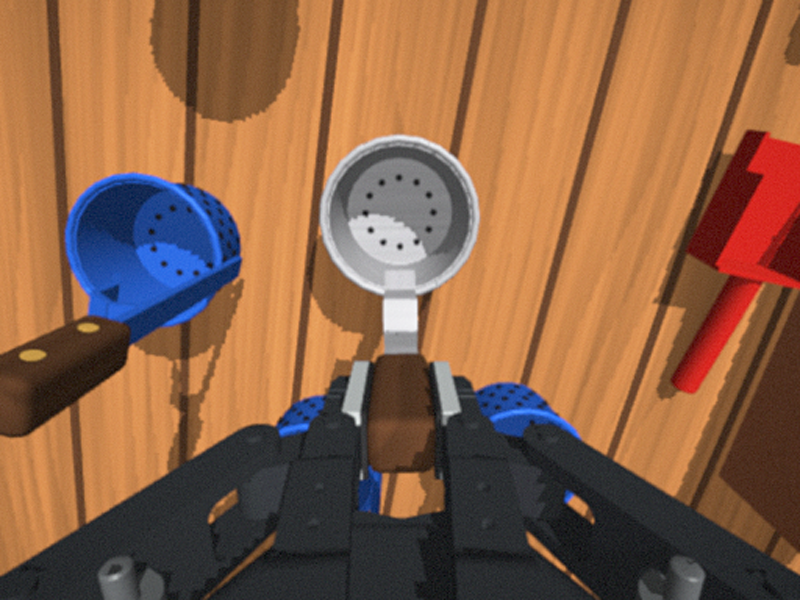

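The grasp is good: the grip is centred between the pads and the hook strap is at (400,310). I compute the strainer's pose in the tool frame and the move to the bar.

Run:
```python
from h import *
from station import *
w=pickle.load(open('w5.pkl','rb'));s=read_state()
pts=np.array([ray(w,np.array(p)/S,56)[:2] for p in [(320,213),(480,213),(400,136),(338,160),(462,160),(334,257),(466,257),(400,296)]])
r=least_squares(lambda v:np.hypot(*(pts-v[:2]).T)-v[2],[490,-250,45]);print(r.x,r.fun.round(1))
R=Rt.from_quat(s["tool_rot"]);o=R.inv().apply(np.r_[r.x[:2],0]-s["tool_pos"]);print("origin in tool",o.round(1))
# grip edges at top z=214 near edge and strap peak
for n,p,z in [('griprear',(401,471),214),('lip end',(401,272),114),('strap peak',(401,330),148),('L',(370,470),214),('R',(437,470),214)]: print(n,R.inv().apply(ray(w,np.array(p)/S,z)-s["tool_pos"]).round(1))
```

```text
[ 488.77404644 -250.99953846   47.04506598] [ 0.2  0.2 -1.6  1.1  1.1 -0.8 -0.8  0.7]
origin in tool [ 49.7  -1.5 174.7]
griprear [ -5.1  -1.  -39.2]
lip end [29.8 -0.9 60.8]
strap peak [12.8 -1.  26.8]
L [ -4.7  -9.7 -39.2]
R [ -4.8   9.  -39.2]
```

```bash
python3 -m pendant '[[[0,0,-1],[0,0,0]],[[0,0,-3],[0,0,0]],[[0,0,-4],[0,0,0]],[[0,0,-4],[0,0,-0.029]],[[0,0,-3],[0,0,0]],[[0,0,0],[0,0,0]],[[0,0,0],[0,0,0]]]'
python3 -c "
from h import *
go((471.4,104,324),1.763)"
```

```text
t: 10.28
tool_pos: [496.3, -298.0, 321.7]
tool_rot: [0.636, 0.772, -0.0, -0.001]
wrist_force: [0.3, 0.3, -2.9]
gripper_width: 19.2
grasp_force: 59.0
shift cm [39.94  5.22 -0.16] turn [-0.002 -0.002 -0.   ] at [ 496.3 -298.   321.7] F [ 0.3  0.3 -2.9] w 19.2 t 10.275
```

```bash
python3 -m pendant '[[[2,0.2,0],[0,0,0]],[[4,0.5,0],[0,0,0]],[[4,0.5,0],[0,0,0]],[[4,0.5,0],[0,0,0]],[[4,0.6,0],[0,0,0]],[[4,0.6,-0.2],[0,0,0]],[[4,0.6,0],[0,0,0]],[[4,0.6,0],[0,0,0]],[[4,0.5,0],[0,0,0]],[[4,0.4,0],[0,0,0]],[[2,0.2,0],[0,0,0]],[[0,0,0],[0,0,0]]]'
python3 - <<'E'
from h import *
from station import *
import time
go((471.4,104,324),1.763)
s=read_state();w=wristcam(cams.read_camera('wrist'),s);pickle.dump((w,s),open('w6.pkl','wb'))
cv2.imwrite('pics/w6.png',cv2.resize(w['img'][...,::-1],(800,600),interpolation=cv2.INTER_CUBIC))
E
```

```text
t: 11.78
tool_pos: [469.9, 105.9, 324.0]
tool_rot: [0.635, 0.773, -0.001, -0.001]
wrist_force: [-0.5, 0.1, -2.2]
gripper_width: 19.6
grasp_force: 59.1
shift cm [-0.21  0.12 -0.  ] turn [-0.003 -0.001  0.003] at [469.9 105.9 324. ] F [-0.5  0.1 -2.2] w 19.6 t 11.775
```

View pics/w6.png

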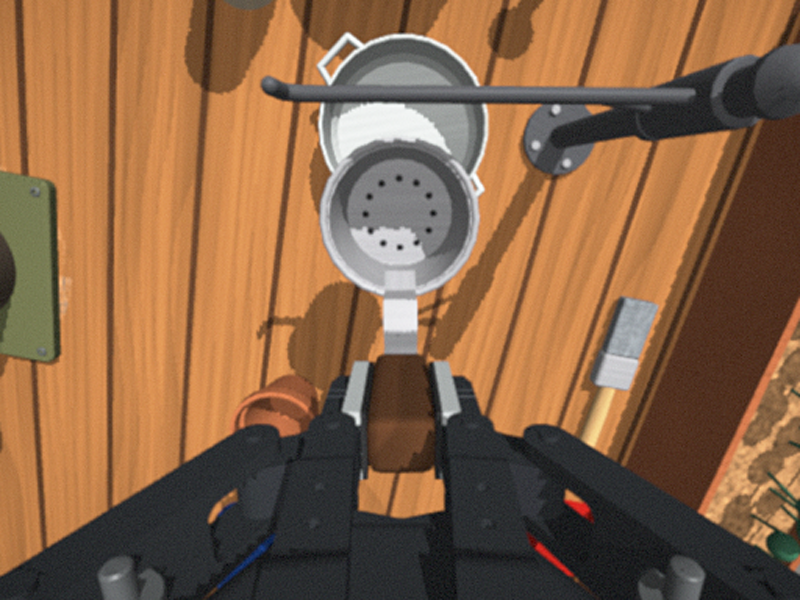

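The bar runs from (270,88) to (690,97) in front of the held basket, which is at (400,213) with the grip unchanged. I compute the bar in tool axes.

Run:
```python
from h import *
from station import *
w,s=pickle.load(open('w6.pkl','rb'));R=Rt.from_quat(s["tool_rot"])
for n,p,z in [('bar',(320,92.5),235),('bar',(400,94),235),('bar',(560,96.5),235),('end',(272,88),259),('foot',(560,137),4)]:
    X=ray(w,np.array(p)/S,z);print(n,X.round(1),R.inv().apply(X-s["tool_pos"]).round(1))
pts=np.array([ray(w,np.array(p)/S,55)[:2] for p in [(320,124),(487,118),(402,34),(350,52),(460,58),(482,155)]])
r=least_squares(lambda v:np.hypot(*(pts-v).T)-75,[450,215]);print(r.x,r.fun.round(1), R.inv().apply(np.r_[r.x,55]-s["tool_pos"]).round(1))
```

```text
bar [408.2 208.5 235. ] [112.6 -40.3  89.2]
bar [446.5 215.4 235. ] [111.9  -1.4  89.1]
bar [523.1 229.6 235. ] [111.   76.5  88.8]
end [392.2 203.2 259. ] [110.5 -57.   65.3]
foot [602.2 245.2   4. ] [110.7 157.9 319.6]
[447.95834726 216.58298102] [-2.1 -0.6 -0.3  0.8 -0.5 -0.8] [112.6   0.9 269.1]
```

```bash
python3 -m pendant '[[[1,0,0],[0,0,0]],[[2,0,0],[0,0,0]],[[2,0,0],[0,0,0]],[[2,0,0],[0,0,0]],[[1.2,0,0],[0,0,0]],[[0.8,0,0],[0,0,0]],[[0.5,0,0],[0,0,0]],[[0.4,0,0],[0,0,0]],[[0,0,0],[0,0,0]],[[0,0,0],[0,0,0]]]'
python3 - <<'E'
from h import *
from station import *
w,s0=pickle.load(open('w6.pkl','rb'))
s=read_state();w=wristcam(cams.read_camera('wrist'),s);pickle.dump((w,s),open('w7.pkl','wb'))
R=Rt.from_quat(s["tool_rot"])
print(R.inv().apply(np.array([446.5,215.4,235])-s["tool_pos"]))
# column profiles beside the strap, to find dark bar rows
g=cv2.cvtColor(w['img'],cv2.COLOR_RGB2GRAY)
for c in (225,236,274,285): print(c,[(r,int(g[r,c])) for r in range(170,240,3)])
E
```

```text
t: 13.08
tool_pos: [453.1, 200.8, 325.3]
tool_rot: [0.636, 0.772, -0.0, 0.0]
wrist_force: [0.9, -0.3, -3.6]
gripper_width: 19.1
grasp_force: 59.1
[15.57202056 -3.67311824 90.29983125]
225 [(170, 173), (173, 213), (176, 235), (179, 117), (182, 119), (185, 88), (188, 135), (191, 113), (194, 112), (197, 109), (200, 105), (203, 107), (206, 106), (209, 106), (212, 101), (215, 100), (218, 99), (221, 97), (224, 98), (227, 97), (230, 99), (233, 113), (236, 135), (239, 169)]
236 [(170, 180), (173, 177), (176, 181), (179, 108), (182, 118), (185, 91), (188, 102), (191, 108), (194, 138), (197, 67), (200, 72), (203, 78), (206, 99), (209, 99), (212, 107), (215, 106), (218, 105), (221, 104), (224, 139), (227, 165), (230, 160), (233, 74), (236, 45), (239, 30)]
274 [(170, 140), (173, 144), (176, 150), (179, 107), (182, 121), (185, 86), (188, 157), (191, 167), (194, 190), (197, 168), (200, 92), (203, 154), (206, 152), (209, 95), (212, 128), (215, 158), (218, 161), (221, 161), (224, 157), (227, 151), (230, 152), (233, 62), (236, 34), (239, 22)]
285 [(170, 119), (173, 172), (176, 206), (179, 111), (182, 129), (185, 88), (188, 181), (191, 157), (194, 100), (197, 255), (200, 142), (203, 81), (206, 80), (209, 81), (212, 90), (215, 113), (218, 139), (221, 144), (224, 149), (227, 151), (230, 167), (233, 177), (236, 173), (239, 179)]
```

Run:
```python
from h import *
w,s=pickle.load(open('w7.pkl','rb'));R=Rt.from_quat(s["tool_rot"])
g=cv2.cvtColor(w['img'],cv2.COLOR_RGB2GRAY)
for c in (225,274,285): print(g[174:192,c]); 
for r in (178,182,186):
  for c in (225,285): print(r,c,R.inv().apply(ray(w,(c,r),235)-s["tool_pos"]).round(1))
```

```text
[217 222 235 233 177 117 112 121 119 117 103  88  76 105 135 144 124 113]
[139 149 150 143 124 107 111 124 121 119 108  86  82 119 157 167 169 167]
[186 191 206 213 163 111 114 123 129 116 104  88  67 100 181 232 217 157]
178 225 [ 19.9 -27.9  90.3]
178 285 [19.9 23.4 90.3]
182 225 [ 16.4 -28.   90.3]
182 285 [16.4 23.5 90.3]
186 225 [ 12.8 -28.1  90.3]
186 285 [12.8 23.6 90.3]
```

```bash
python3 -m pendant '[[[0.25,0,0.5],[0,0,0]],[[0,0,1],[0,0,0]],[[0,0,1],[0,0,0]],[[0,0,1],[0,0,0]],[[0,0,1],[0,0,0]],[[0,0,0.4],[0,0,0]],[[0,0,0],[0,0,0]],[[0,0,0],[0,0,0]]]'
python3 - <<'E'
from h import *
from station import *
s=read_state();w=wristcam(cams.read_camera('wrist'),s);R=Rt.from_quat(s["tool_rot"])
g=cv2.cvtColor(w['img'],cv2.COLOR_RGB2GRAY)
for c in (215,225,285,300): print(c,list(g[176:216,c]))
for r in (190,200,210): print(r,R.inv().apply(ray(w,(285,r),235)-s["tool_pos"]).round(1))
pickle.dump((w,s),open('w8.pkl','wb'))
E
```

```text
t: 14.12
tool_pos: [452.9, 203.7, 276.7]
tool_rot: [0.636, 0.772, 0.0, 0.0]
wrist_force: [0.4, -0.6, -3.4]
gripper_width: 19.4
grasp_force: 59.0
215 [np.uint8(134), np.uint8(131), np.uint8(132), np.uint8(118), np.uint8(112), np.uint8(106), np.uint8(102), np.uint8(99), np.uint8(105), np.uint8(102), np.uint8(103), np.uint8(100), np.uint8(104), np.uint8(101), np.uint8(109), np.uint8(106), np.uint8(109), np.uint8(132), np.uint8(148), np.uint8(140), np.uint8(115), np.uint8(92), np.uint8(92), np.uint8(98), np.uint8(104), np.uint8(114), np.uint8(124), np.uint8(121), np.uint8(117), np.uint8(107), np.uint8(95), np.uint8(89), np.uint8(80), np.uint8(82), np.uint8(91), np.uint8(103), np.uint8(99), np.uint8(103), np.uint8(100), np.uint8(101)]
225 [np.uint8(234), np.uint8(231), np.uint8(205), np.uint8(162), np.uint8(136), np.uint8(140), np.uint8(150), np.uint8(149), np.uint8(141), np.uint8(136), np.uint8(136), np.uint8(135), np.uint8(139), np.uint8(133), np.uint8(121), np.uint8(111), np.uint8(103), np.uint8(109), np.uint8(103), np.uint8(106), np.uint8(105), np.uint8(107), np.uint8(102), np.uint8(1
[... 793 characters left out ...]
np.uint8(100), np.uint8(100), np.uint8(108)]
300 [np.uint8(97), np.uint8(95), np.uint8(95), np.uint8(103), np.uint8(98), np.uint8(94), np.uint8(98), np.uint8(93), np.uint8(90), np.uint8(97), np.uint8(129), np.uint8(171), np.uint8(212), np.uint8(230), np.uint8(219), np.uint8(186), np.uint8(163), np.uint8(151), np.uint8(153), np.uint8(157), np.uint8(163), np.uint8(152), np.uint8(122), np.uint8(98), np.uint8(106), np.uint8(117), np.uint8(131), np.uint8(125), np.uint8(121), np.uint8(109), np.uint8(105), np.uint8(90), np.uint8(78), np.uint8(100), np.uint8(140), np.uint8(155), np.uint8(155), np.uint8(152), np.uint8(157), np.uint8(156)]
190 [22.8 18.5 41.7]
200 [15.6 18.7 41.7]
210 [ 8.3 19.  41.7]
```

The bar sits exactly at the hook (x = 13 mm). No contact so far, with 7 mm left to lower.

```bash
python3 -m pendant '[[[0,0,0.2],[0,0,0]],[[0,0,0.2],[0,0,0]],[[0,0,0.1],[0,0,0]],[[0,0,0.1],[0,0,0]],[[0,0,0],[0,0,0]],[[0,0,0],[0,0,0]]]'
```

```text
t: 14.92
tool_pos: [452.5, 203.6, 270.4]
tool_rot: [0.636, 0.772, 0.0, -0.0]
wrist_force: [0.6, -0.0, -2.6]
gripper_width: 19.0
grasp_force: 59.3
```

```bash
python3 -m pendant '[[[0,0,0.1],[0,0,0]],[[0,0,0],[0,0,0]],[[0,0,0],[0,0,0]]]' | grep -E "pos|wrist"; python3 -m pendant '[[[0,0,0.1],[0,0,0]],[[0,0,0],[0,0,0]],[[0,0,0],[0,0,0]]]'| grep -E "pos|wrist"
```

```text
tool_pos: [452.6, 203.7, 270.0]
wrist_force: [-2.0, 0.0, 5.8]
tool_pos: [452.7, 203.7, 269.8]
wrist_force: [-3.6, -0.7, 10.7]
```

The hook is seated, with about 13 N on the bar. I ease off slightly and lean the strainer about the bar by rotating the tool about tool −y with the hook held fixed.

```bash
python3 -m pendant '[[[0,0,-0.08],[0,0,0]],[[0,0,0],[0,0,0]],[[0.125,0,-0.045],[0,-0.036,0]],[[0,0,0],[0,0,0]],[[0.125,0,-0.045],[0,-0.036,0]],[[0,0,0],[0,0,0]]]' | grep -E "pos|rot|wrist"; python3 -m pendant '[[[0.125,0,-0.045],[0,-0.036,0]],[[0,0,0],[0,0,0]],[[0,0,0],[0,0,0]]]'| grep -E "pos|rot|wrist"
```

```text
tool_pos: [452.4, 206.4, 270.4]
tool_rot: [0.635, 0.771, -0.023, 0.028]
wrist_force: [-1.3, -1.2, 5.3]
tool_pos: [452.2, 207.5, 270.6]
tool_rot: [0.635, 0.771, -0.034, 0.042]
wrist_force: [-1.3, -0.1, 5.1]
```

```bash
python3 -m pendant '[[[0.125,0,-0.045],[0,-0.036,0]],[[0,0,0],[0,0,0]],[[0.125,0,-0.045],[0,-0.036,0]],[[0,0,0],[0,0,0]]]' | grep -E "pos|rot|wrist"; python3 -m pendant '[[[0.125,0,-0.045],[0,-0.036,0]],[[0,0,0],[0,0,0]],[[0.125,0,-0.045],[0,-0.036,0]],[[0,0,0],[0,0,0]],[[0,0,0],[0,0,0]]]'; python3 -c "
from station import *
print(read_state()['torque'])"
```

```text
tool_pos: [451.7, 210.1, 271.1]
tool_rot: [0.633, 0.769, -0.058, 0.071]
wrist_force: [0.6, -0.7, 5.5]
t: 17.92
tool_pos: [451.2, 212.8, 271.3]
tool_rot: [0.631, 0.766, -0.08, 0.098]
wrist_force: [0.3, -0.4, 4.7]
gripper_width: 19.5
grasp_force: 60.2
[-0.21325406 -0.18224461  0.02314316]
```

```bash
python3 -m pendant '[[[0,0,-0.05],[0,0,0]],[[0,0,0],[0,0,0]],[[0,0,0],[0,0,0]],[[0,0,0],[0,0,0]]]' ; python3 -c "
from station import *
print(read_state()['torque'])"
```

```text
t: 18.42
tool_pos: [450.8, 212.6, 271.5]
tool_rot: [0.631, 0.765, -0.08, 0.097]
wrist_force: [1.7, -0.1, -0.5]
gripper_width: 19.6
grasp_force: 59.5
[ 0.23402978 -0.33610519  0.12378478]
```

```bash
python3 -m pendant '[[[0,0,0],[0,0,0]],[[0,0,0],[0,0,0]],[[0,0,0],[0,0,0]]]' -0.5 | grep -E "width|grasp|wrist"; python3 -m pendant '[[[0,0,0],[0,0,0]],[[0,0,0],[0,0,0]],[[0,0,0],[0,0,0]]]' -0.42| grep -E "width|grasp|wrist"; python3 -m pendant '[[[0,0,0],[0,0,0]],[[0,0,0],[0,0,0]],[[0,0,0],[0,0,0]],[[0,0,0],[0,0,0]],[[0,0,0],[0,0,0]],[[0,0,0],[0,0,0]]]' 0| grep -E "width|grasp|wrist"
python3 -c "
from h import *
from station import *
w=cams.read_camera('wrist');a=cams.read_camera('scene')
f=lambda i,x0,x1,y0,y1:cv2.resize(i['img'][y0:y1,x0:x1,::-1],(400,400),interpolation=cv2.INTER_CUBIC)
cv2.imwrite('pics/f.png',np.hstack([f(w,96,416,64,384),f(a,240,368,130,258)]))"
```

```text
wrist_force: [0.4, 0.5, 0.8]
gripper_width: 21.2
grasp_force: 0.0
wrist_force: [1.2, 0.0, 0.3]
gripper_width: 24.8
grasp_force: 0.0
wrist_force: [0.2, 0.4, -0.3]
gripper_width: 42.6
grasp_force: 0.0
```

View pics/f.png

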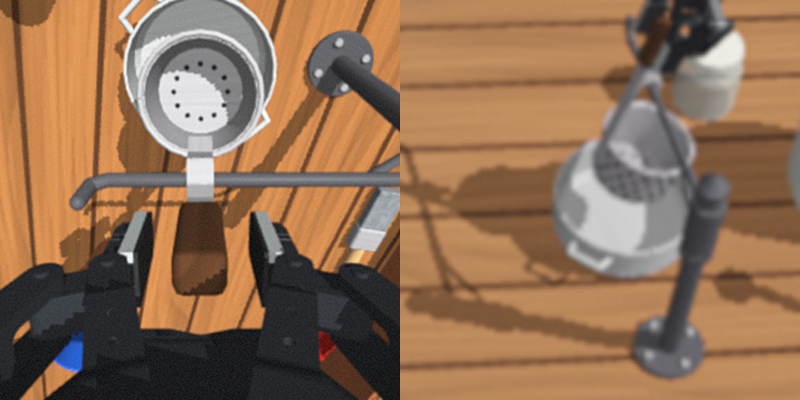

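The strainer hangs by its hook on the bar at wrist (200,180), with the basket over the pot and the fingers clear of the grip on both sides. I withdraw along the tool axis.

```bash
python3 -m pendant '[[[0,0,-1],[0,0,0]],[[0,0,-1.5],[0,0,0]],[[0,0,-2],[0,0,0]],[[0,0,-2],[0,0,0]],[[0,0,-3],[0,0,0]],[[0,0,-3],[0,0,0]],[[0,0,0],[0,0,0]],[[0,0,0],[0,0,0]],[[0,0,0],[0,0,0]],[[0,0,0],[0,0,0]],[[0,0,0],[0,0,0]],[[0,0,0],[0,0,0]]]' | head -4
python3 - <<'E'
from h import *
from station import *
s=read_state();w=wristcam(cams.read_camera('wrist'),s);f0=w['img'].astype(int);f1=cams.read_camera('wrist')['img'].astype(int)
print("motion",np.abs(f1-f0).mean(), "rim px check")
B=np.array([449,215,0.])
# expected hung rim ring: origin below bar z=90, lean .252 about strainer y
a=1.763;Rz=Rt.from_euler('z',a);L=Rz*Rt.from_rotvec([0,.252,0])
o=np.array([447.5,215.5,235])-L.apply([-36,0,140]);print("origin",o.round(1))
print(ticket.job_done())
E
```

```text
t: 21.52
tool_pos: [444.9, 243.0, 392.6]
tool_rot: [0.631, 0.765, -0.08, 0.097]
wrist_force: [-0.4, 0.9, 0.6]
motion 3.4765506320529513 rim px check
origin [447.5 215.5  90.4]
the job is handed in; nothing more can be done
None
```

The arm is swung out over the pot, the strainer hangs from it by its hook with its basket over the pot and leaning about 15°, the gripper is clear and the job is handed in; no verdict came back, and I didn't check the hanging position by camera after the gripper withdrew.

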